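Fold the trivets and put them away in their case

TASK

Two wooden folding trivets, one long and one short, were left open on the worktop. Fold each one shut on the worktop before lifting it, and put it away, still fully shut, in the low wooden case, lying flat on the floor of the bay made for its length (either end first). Leave everything else on the worktop standing where it is.

Things in the scene. Friction and masses are not known exactly. Their poses are not given: they have to be found in the camera images.
- long_trivet_mid (a point): long folding trivet, loose: two wooden bars, 24 mm wide, 38 high, turning on one upright pin at their common round end. Shut, they lie side by side: 190 x 50 x 38 mm. The point, fixed to the first bar, is the middle of the shut trivet, 19 mm above its underside; x points from the pin along the first bar to its free end, z up. The first bar fills y = -25 to -1 mm.
- long_trivet_pin (a point): the pin axis of the long trivet, 19 mm above its underside; same axes as long_trivet_mid, which lies 70 mm from it along x. Both bars end 165 mm from the pin. The round pin end has radius 25 mm and stands 2 mm higher than the bars.
- long_trivet_swing (a joint): opening of the long trivet: 0 = shut (stop), up to 1.75 rad. At angle a the second bar points a rad counter-clockwise, seen from above, from the first; shut it fills y = 1 to 25 mm of the mid frame. Slight friction (0.012 N m) keeps its angle; no spring.
- short_trivet_mid (a point): short folding trivet, loose: two wooden bars, 24 mm wide, 38 high, turning on one upright pin at their common round end. Shut, they lie side by side: 145 x 50 x 38 mm. The point, fixed to the first bar, is the middle of the shut trivet, 19 mm above its underside; x points from the pin along the first bar to its free end, z up. The first bar fills y = -25 to -1 mm.
- short_trivet_pin (a point): the pin axis of the short trivet, 19 mm above its underside; same axes as short_trivet_mid, which lies 47.5 mm from it along x. Both bars end 120 mm from the pin. The round pin end has radius 25 mm and stands 2 mm higher than the bars.
- short_trivet_swing (a joint): opening of the short trivet: 0 = shut (stop), up to 1.75 rad. At angle a the second bar points a rad counter-clockwise, seen from above, from the first; shut it fills y = 1 to 25 mm of the mid frame. Slight friction (0.012 N m) keeps its angle; no spring.
- long_bay (a point): centre of the floor of the long bay (inside 202 x 60 mm) of the case, a fixed low open wooden tray, 214 x 154 mm outside. x along the bay, y across it away from the short bay, z up. Floor 6 mm, walls and rib 20 mm above the worktop; outer walls 6 mm thick, rib between the bays 22 mm. The case's centre is 41 mm from here along -y.
- short_bay (a point): centre of the floor of the short bay (inside 157 x 60 mm) of the same case; same axes and heights. It lies 82 mm from long_bay along -y and 22.5 mm along -x; the rest of that side of the case (+x end) is solid wood up to the wall's top.
- tin_mid (a point): bystander, loose: low round food tin, 75 x 75 x 58 mm; the point is its centre, half-way up
- garlic_mid (a point): bystander, loose: garlic bulb, 48 x 50 x 51 mm; the point is its centre, half-way up
- spice_jar_mid (a point): bystander, loose: slim round spice jar, black cap, 41 x 41 x 105 mm; the point is its centre, half-way up
- mug_mid (a point): bystander, loose: dark blue-grey mug with a handle, 81 x 110 x 94 mm; the point is its centre, half-way up
- kitchen_timer_mid (a point): bystander, loose: round kitchen timer, 66 x 66 x 56 mm; the point is its centre, half-way up
- shaker_mid (a point): bystander, loose: round salt shaker, grey top (farther off stand unlisted fixed things: a 19 mm high chopping board at the left, a mill, an onion and jars at the right and back), 44 x 44 x 90 mm; the point is its centre, half-way up

How it is judged:
At the end, for the whole second after the job is handed in: Each trivet is shut (opening under 0.10 rad) and lies flat in the bay of its own length: its middle within 10 mm along and 9 mm across of the bay's centre and 14 to 24 mm above the bay's floor (19 when seated), parallel to the bay within 0.10 rad, tilted under 0.06 rad (value of joint each of long_trivet_swing, short_trivet_swing below 0.1 rad and angle between each of long_trivet_mid, short_trivet_mid's own z axis and vertical below 0.06 rad and angle between the x axis of long_trivet_mid and the x axis of long_bay, either way round below 0.1 rad and x of long_trivet_mid in the frame of long_bay between -0.01 and 0.01 m and y of long_trivet_mid in the frame of long_bay between -0.009 and 0.009 m and z of long_trivet_mid in the frame of long_bay between 0.014 and 0.024 m and angle between the x axis of short_trivet_mid and the x axis of short_bay, either way round below 0.1 rad and x of short_trivet_mid in the frame of short_bay between -0.01 and 0.01 m and y of short_trivet_mid in the frame of short_bay between -0.009 and 0.009 m and z of short_trivet_mid in the frame of short_bay between 0.014 and 0.024 m); the robot touches nothing.
It fails at once if the long trivet is lifted off the worktop while it is still open (more than 0.2 rad) (value of joint long_trivet_swing above 0.2 rad and height (world z) of long_trivet_mid above 0.06 m).
It fails at once if the short trivet is lifted off the worktop while it is still open (more than 0.2 rad) (value of joint short_trivet_swing above 0.2 rad and height (world z) of short_trivet_mid above 0.06 m).
It fails at once if a bystander (tin, garlic, spice jar, mug, timer or shaker) is moved by more than 40 mm (distance of any of tin_mid, garlic_mid, spice_jar_mid, mug_mid, kitchen_timer_mid, shaker_mid from where it was at the start of the episode above 0.04 m).
It fails at once if an upright bystander is knocked over (tilted more than 0.6 rad) (angle between any of tin_mid, spice_jar_mid, mug_mid, kitchen_timer_mid, shaker_mid's own z axis and vertical above 0.6 rad).
It also fails if it takes over 66 s, if anything falls off the work surface, if the arm or the gripper's body presses on something with over 40 N, if the wrist force passes 120 N, or if a joint passes its speed limit or range.

ROBOT

A 7-joint arm with a two-finger parallel gripper is mounted at the origin on a cart in front of the work surface, level with it; the furniture and walls round the work are solid. World frame = base frame: x ahead of the robot, y to its left, z up, the work surface at z = 0. Lengths are in m, angles in rad, forces in N, time in s.
With the tool pointing down it reaches from about 0.4 to 0.85 m from the base axis. Payload 4.5 kg.
Tool frame: the origin (TCP) lies midway between the tips of the shut fingers; the grasp point (between the pads) lies 19 mm behind it; y points along the fingers, z is the direction in which the jaws open and shut, and the axes are right-handed (so a half turn about y gives the same grasp; the last joint's range is limited). The gripper opens to 88 mm and grips with 3 to 60 N. Pads are 18 mm wide; open, the fingers measure 123 mm over their backs; the gripper's body (75 mm by 187 mm) begins 45 mm behind the grasp point.
Start: joints at [1.258, 0.689, -0.195, 1.565, 0.157, 0.902, -0.215], TCP at [0.212, -0.588, 0.239] pointing down, gripper open.
Joint ranges: [-3.01, 3.01], [-0.46, 2.08], [-1.47, 1.51], [0.13, 2.56], [-1, 4.14], [0.04, 2.09], [-2.66, 2.66]. Speed limits (rad/s): [2.57, 2.57, 3.14, 3.14, 3.14, 3.14, 3.14].

INTERFACE

Orientations are given as a unit quaternion [x, y, z, w].
In Python, from plant import r, snapshot, get_calibration, job, boxes_of gives the robot as it stands. The module is installed in compiled form; this text tells all that it offers.
- The arm moves only by the shell command python3 -m handwheel 'ROWS' [OPENING] [FORCE]. ROWS is JSON, a list that holds one entry, the list of rows, each a list of 6 numbers: the shift along the tool's x, y, z as a fraction of full scale, then the turn, a rotation vector about the tool's x, y, z as a fraction of full scale. In form: [[[x, y, z, wx, wy, wz], ...]]. A call has 1 to 12 rows; each row is the pose to reach, as a shift and turn from the pose commanded when the call began, along the tool's axes at that moment, turning the shorter way round; what a row does not reach only later rows make up. Full scale, the value 1, is 100 cm for a shift and 180 degrees for a turn. A row lasts 1/12 s, in which the tool goes at most 41.7 mm and 7.16 degrees, less where a joint would pass 70% of its speed; a pose out of reach is approached as far as the arm can. A call with a number of a shift or a turn outside -1 to 1 is refused whole. A call with a gripper value outside its range is refused whole. OPENING is the opening, from -1 (shut) to 1 (fully open), set as the call begins (- or left out, the last holds). The fingers move at their own pace and stop on an object; FORCE is the grip in N (left out, the last holds). Time passes only in rows, so rows that repeat a pose let the fingers close. It gives the time, the measured TCP pose, the force and the opening at its end, in the units of the state.
- r.get_state(): the state, without advancing time (a new reading comes with each control period).
- snapshot(name): name is "scene" or "top" or "wrist"; returns the picture (480x640x3 uint8, red, green, blue); there is no depth.
- get_calibration(name): a dict with "fx", "fy", "cx", "cy" (pixels), "T" (4x4, takes a point from camera to world coordinates). Camera axes: x right, y down, z forward; pixel columns grow to the right and rows downward; lengths in m; the calibration is good to about 2 mm. A picture is of the moment at which its call begins: read the wrist's pose just before it. get_calibration takes no time and is no camera call; for the wrist camera it gives the pose at the moment of the call.
- job.finish_job(): hands the job in, once; it reports no verdict.
Trained networks look in the newest picture that a camera, given by its name, has taken for a name from the list of things; names that differ only in an ending like _2 or _b are one class to them, and where a whole thing is asked for, a point or a joint stands for the part that bears it (a point fixed in the world has none). Each returns a list of dicts, best first, with "confidence" (0 to 1); they miss things now and then, are a little off and sometimes report something else, mostly with a low value. They report only what shows in the picture. A call takes as long as a camera call.
- boxes_of(thing, camera): "bbox" ([left, top, right, bottom] in pixels, round what is visible of it).
The state is a dict: "clock": time; "q": joint angles; "qd": joint speeds; "joint_torque": joint torques, N m; "tool_pos": TCP position; "eef_rot": TCP orientation; "contact_force": force on the tool from outside, world axes, zero at the start; "moment": the same for the moment, N m; "opening": opening from 0.0 (shut) to 1.0 (fully open).
Only numpy, scipy, OpenCV 4.12 (cv2) and the standard library are available. Lean on these libraries where they do the work, as an engineer would, in place of code of your own. Each camera call takes 0.05 s, during which the arm holds its last target. There are 200 camera calls.

## Working session

There is one attempt and no reset: what is moved stays moved. The work goes in short steps, Python scripts to look and compute and a shell command to move; the robot and the scene stay as the last step left them, time stands still between calls to the robot, and variables do not carry over. Pictures are saved under pics/ and viewed, about 8 in all and at most 12, crops included, and the job is handed in when it is done.

```bash
mkdir -p pics; python3 - <<'E'
from plant import r, snapshot, get_calibration, boxes_of
import cv2
s=r.get_state(); print(s)
for n in("top","scene"):
    im=snapshot(n); cv2.imwrite(f"pics/{n}0.png",im[:,:,::-1]); c=get_calibration(n); print(n,c)
    for t in["long_trivet_mid","short_trivet_mid","tin_mid","garlic_mid","spice_jar_mid","mug_mid","kitchen_timer_mid","shaker_mid"]:
        print(t,[(b["bbox"],b["confidence"]) for b in boxes_of(t,n)[:2]])
E
```

```text
{'clock': 0.0, 'q': array([ 1.25778161,  0.69001496, -0.19453437,  1.56637904,  0.15730389,
        0.90249565, -0.21511848]), 'qd': array([-0.00074907, -0.00102066,  0.00023263, -0.00019498,  0.001574  ,
       -0.00144957, -0.00202168]), 'joint_torque': array([ 1.25643392e-04, -5.27561080e+01, -1.26624338e+00, -1.53425914e+01,
       -5.25786274e-02,  6.72897921e-03,  1.81419678e-04]), 'tool_pos': array([ 0.2121789 , -0.58718444,  0.2378819 ]), 'eef_rot': array([-0.12219448,  0.69714986, -0.69584274,  0.12187481]), 'contact_force': array([-0.415364  ,  0.09126378,  1.20944429]), 'moment': array([ 0.01973751, -0.0570975 , -0.02204031]), 'opening': 1.0014619819222728}
top {'fx': 545.7395689061427, 'fy': 545.7395689061427, 'cx': 315.97990892357717, 'cy': 241.29444163580578, 'T': array([[ 0.00308705, -0.9822066 ,  0.18777824,  0.34973172],
       [-0.99995825, -0.00464696, -0.00786751, -0.02482107],
       [ 0.00860012, -0.18774612, -0.98217994,  1.21989256],
       [ 0.        ,  0.        ,  0.        ,  1.        ]])}
long_trivet_mid [([399.1, 230.0, 479.0, 325.6], 0.79), ([351.8, 1
[... 763 characters left out ...]
5058797],
       [ 0.00816075, -0.89131189, -0.45331723,  0.62923754],
       [ 0.        ,  0.        ,  0.        ,  1.        ]])}
long_trivet_mid [([374.6, 218.5, 447.6, 262.9], 0.73)]
short_trivet_mid [([206.5, 275.3, 273.4, 334.7], 0.97), ([206.0, 293.3, 272.6, 338.0], 0.45)]
tin_mid [([296.3, 274.8, 335.2, 316.4], 0.69)]
garlic_mid [([362.6, 260.9, 383.4, 283.8], 0.74)]
spice_jar_mid [([361.6, 176.3, 381.2, 212.2], 0.86), ([267.9, 224.8, 355.0, 275.8], 0.32)]
mug_mid [([299.1, 182.2, 336.5, 221.3], 0.77), ([212.0, 232.7, 242.4, 258.0], 0.64)]
kitchen_timer_mid [([214.0, 234.8, 243.0, 260.5], 0.92), ([204.7, 270.5, 275.3, 330.6], 0.49)]
shaker_mid [([158.0, 234.8, 179.3, 273.8], 0.75)]
```

```bash
cat > h.py <<'E'
import numpy as np, cv2
from scipy.spatial.transform import Rotation as R
def proj(c,P):
    T=c["T"]; p=(np.atleast_2d(P)-T[:3,3])@T[:3,:3]
    return np.c_[c["fx"]*p[:,0]/p[:,2]+c["cx"], c["fy"]*p[:,1]/p[:,2]+c["cy"]]
def unproj(c,uv,z):
    uv=np.atleast_2d(uv); T=c["T"]
    d=np.c_[(uv[:,0]-c["cx"])/c["fx"],(uv[:,1]-c["cy"])/c["fy"],np.ones(len(uv))]@T[:3,:3].T
    return T[:3,3]+d*((z-T[2,3])/d[:,2])[:,None]
def rect(im,c,x0,x1,y0,y1,z,s):
    """map seen from above: up=+x, left=+y, s px per m; pixel (u,v)-> y=y1-u/s, x=x1-v/s"""
    W=[[x1,y1,z],[x1,y0,z],[x0,y0,z],[x0,y1,z]]
    w,h=int((y1-y0)*s),int((x1-x0)*s)
    H=cv2.getPerspectiveTransform(proj(c,W).astype(np.float32),np.float32([[0,0],[w,0],[w,h],[0,h]]))
    return cv2.warpPerspective(im,H,(w,h),flags=cv2.INTER_CUBIC)
E
python3 - <<'E'
from h import *; from plant import get_calibration
c=get_calibration("top"); im=cv2.imread("pics/top0.png")
o=rect(im,c,.25,.75,-.4,.4,.038,1000)
for k in range(0,800,100): cv2.line(o,(k,0),(k,8),(0,0,255),1)
for k in range(0,500,100): cv2.line(o,(0,k),(8,k),(0,0,255),1)
cv2.imwrite("pics/rect0.png",o)
for n,b,z in[("tin",(232.8,301.7,271.3,338.8),.058),("garlic",(317,305.7,338,326.5),.03),("spice",(435,165,460,195.7),.08),("mug",(351,136,400,179),.06),("timer",(220,166,251,198),.04),("shaker",(159,170,180,198),.06)]:
    print(n,unproj(c,[(b[0]+b[2])/2,(b[1]+b[3])/2],z).round(3))
E
```

```text
tin [[0.402 0.1   0.058]]
garlic [[ 0.413 -0.06   0.03 ]]
spice [[ 0.704 -0.32   0.08 ]]
mug [[ 0.762 -0.166  0.06 ]]
timer [[0.71  0.147 0.04 ]]
shaker [[0.698 0.289 0.06 ]]
```

View pics/rect0.png

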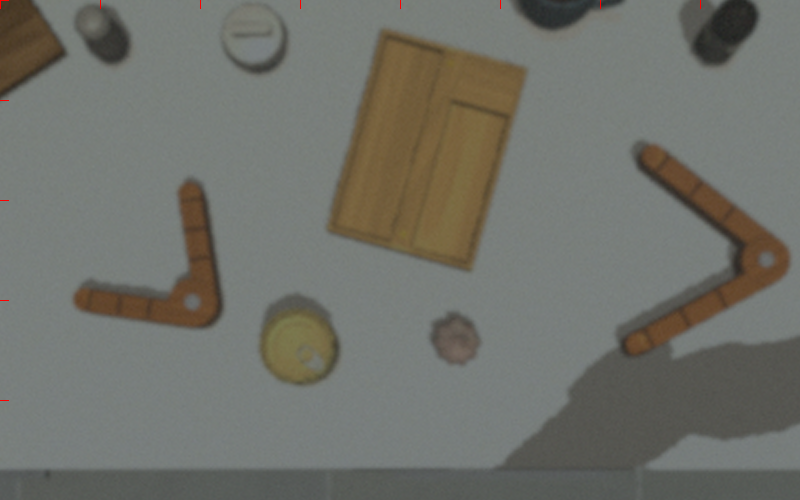

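The map shows both trivets open: the long one's pin is at map (766,260) and the short one's at (192,302). The case is in the middle, with the long bay on the left side. I'll now fit models to the silhouettes.

```bash
cat >> h.py <<'E'
from scipy.optimize import minimize
def hullmask(c,parts,S,shape,off):
    m=np.zeros(shape,np.uint8)
    for P in parts:
        h=cv2.convexHull(((proj(c,P)-off+.5)*S).astype(np.float32)).astype(np.int32); cv2.fillConvexPoly(m,h,1)
    return m
def prism(xy,z0,z1): xy=np.asarray(xy); return np.r_[np.c_[xy,np.full(len(xy),z0)],np.c_[xy,np.full(len(xy),z1)]]
def rot(a): return np.array([[np.cos(a),-np.sin(a)],[np.sin(a),np.cos(a)]])
A=np.linspace(0,2*np.pi,25)
def trivet(x,y,yaw,a,L,z=0.):
    b=lambda s,y0: np.r_[[[0,y0-.012],[0,y0+.012]],np.c_[L-.012+.012*np.cos(A),y0+.012*np.sin(A)]]
    o=np.array([x,y])
    return [prism(b(0,-.013)@rot(yaw).T+o,z,z+.038),prism(b(0,.013)@rot(yaw+a).T+o,z,z+.038),prism(.025*np.c_[np.cos(A),np.sin(A)]+o,z,z+.04)]
def case(x,y,yaw): return [prism(np.array([[1,1],[1,-1],[-1,-1],[-1,1]])*[.107,.077]@rot(yaw).T+[x,y],0,.02)]
def fit(c,mask,model,p0,step,S=4,show=None):
    """fit model silhouette to 0/1 mask (full image)"""
    ys,xs=np.nonzero(hullmask(c,model(*p0),1,mask.shape,np.zeros(2)))
    l,t,r_,b=max(xs.min()-25,0),max(ys.min()-25,0),min(xs.max()+25,mask.shape[1]),min(ys.max()+25,mask.shape[0])
    M=cv2.resize(mask[t:b,l:r_].astype(np.float32),None,fx=S,fy=S,interpolation=cv2.INTER_LINEAR)>.5
    off=np.array([l,t])
    def f(p):
        m=hullmask(c,model(*p),S,M.shape,off)>0
        return 1-(m&M).sum()/(m|M).sum()
    p0=np.array(p0,float); best=None
    for k in range(3):
        sim=np.vstack([p0]+[p0+np.eye(len(p0))[i]*step[i]/(k+1) for i in range(len(p0))])
        q=minimize(f,p0,method="Nelder-Mead",options=dict(initial_simplex=sim,maxiter=300,xatol=1e-4,fatol=1e-5)); p0=q.x
    return q.x,1-q.fun
def redmask(im):  # BGR: trivet wood (reddish brown)
    h=cv2.cvtColor(im,cv2.COLOR_BGR2HSV); return ((h[:,:,0]<13)&(h[:,:,1]>100)).astype(np.uint8)
def woodmask(im):
    h=cv2.cvtColor(im,cv2.COLOR_BGR2HSV); return ((h[:,:,0]<28)&(h[:,:,1]>70)).astype(np.uint8)
def plan(wps,st=None):
    """wps: (x,y,z,jaw yaw) ; prints shift and turn of each from the current pose, per tool axes, in fractions"""
    from plant import r
    s=r.get_state(); p=s["tool_pos"]; Q=R.from_quat(s["eef_rot"])
    if st is not None: p,Q=np.array(st[:3]),TR(st[3])
    for w in wps:
        # choose half-turn nearest
        c=[(Q.inv()*TR(w[3]+k*np.pi)).as_rotvec() for k in(0,1)]; v=min(c,key=np.linalg.norm)
        print(np.round(w,3),"->",[float(a) for a in np.r_[Q.inv().apply(np.array(w[:3])-p).round(4),(v/np.pi).round(4)]])
def TR(psi):
    z=np.array([np.cos(psi),np.sin(psi),0]);y=np.array([0,0,-1.]); return R.from_matrix(np.c_[np.cross(y,z),y,z])
E
python3 - <<'E'
from h import *; from plant import get_calibration
c=get_calibration("top"); im=cv2.imread("pics/top0.png")
h=cv2.cvtColor(im,cv2.COLOR_BGR2HSV)
P=[(.43,.208,.038),(.55,-.30,.038),(.6,-.02,.01),(.5,.05,0)]
for u,v in proj(c,P).round().astype(int): print(h[v,u])
rm=redmask(im); wm=woodmask(im); cv2.imwrite("pics/m.png",np.hstack([rm,wm])*255)
L=fit(c,rm,lambda x,y,a,b:trivet(x,y,a,b,.165),(.49,-.366,.905,1.15),(.006,.006,.08,.08))
S=fit(c,rm,lambda x,y,a,b:trivet(x,y,a,b,.120),(.448,.208,.17,1.28),(.006,.006,.08,.08))
C=fit(c,wm,case,(.6,-.028,-.266),(.006,.006,.05))
print(L,S,C)
x,y,t=C[0]; u=np.array([np.cos(t),np.sin(t)]);n=np.array([-u[1],u[0]])
print("long bay",[x,y]+.041*n,"short",[x,y]-.041*n-.0225*u)
o=im.copy()
for k,M in((2,trivet(*L[0],.165)),(2,trivet(*S[0],.12)),(2,case(*C[0]))):
    m=hullmask(c,M,1,im.shape[:2],np.zeros(2)); cv2.drawContours(o,cv2.findContours(m,0,1)[0],-1,(0,255,0),1)
cv2.imwrite("pics/fit0.png",cv2.resize(o[125:350,120:500],None,fx=2,fy=2))
E
```

```text
[ 13 135 102]
[ 13 131 105]
[ 18 126 121]
[ 64  14 127]
(array([ 0.491711  , -0.36538802,  0.91480205,  1.15460284]), np.float64(0.01923978058932163)) (array([0.45016679, 0.21045338, 0.16608437, 1.23374152]), np.float64(0.023924164911224843)) (array([ 0.60693067, -0.02734095, -0.27850999]), np.float64(0.9365722124093352))
long bay [0.61820253 0.01207916] short [ 0.57402582 -0.06057529]
```

View pics/fit0.png

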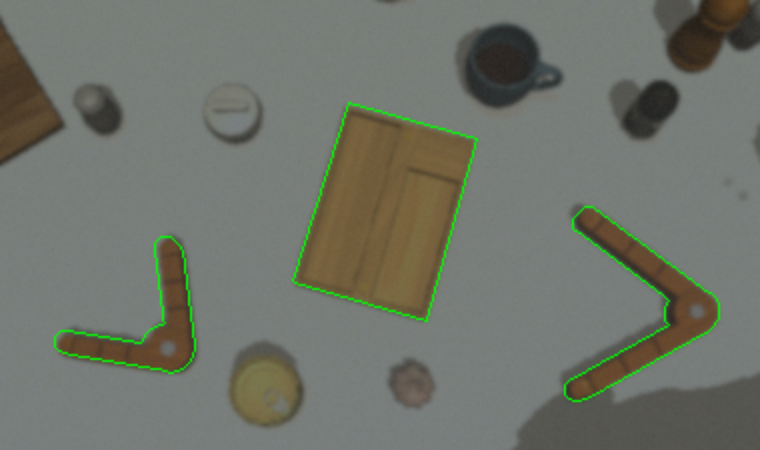

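The case fit matches the picture. The trivet mask cut too tightly because the wood's hue is 13, so I'll refit with the wood mask and plan the long push.

```bash
sed -i 's/h\[:,:,0\]<13)&(h\[:,:,1\]>100/h[:,:,0]<17)\&(h[:,:,1]>85/' h.py
cat >> h.py <<'E'
def push(px,py,t0,t1,N,d,z,gap0=.012,w=.025+.0175,gap1=0.):
    out=[]
    for k,t in enumerate(np.linspace(t0,t1,N)):
        u=np.array([np.cos(t),np.sin(t)]); n=np.array([-u[1],u[0]]); q=np.array([px,py])+d*u+(w+(gap0 if k==0 else gap1))*n
        out.append((*q,z,t+np.pi/2))
    return out
E
python3 - <<'E'
from h import *; from plant import get_calibration
c=get_calibration("top"); im=cv2.imread("pics/top0.png")
rm=redmask(im)
L=fit(c,rm,lambda x,y,a,b:trivet(x,y,a,b,.165),(.491,-.366,.91,1.15),(.006,.006,.08,.08))
S=fit(c,rm,lambda x,y,a,b:trivet(x,y,a,b,.120),(.449,.209,.17,1.25),(.006,.006,.08,.08))
print(L,S)
x,y,t,a=L[0]
W=push(x,y,t+a,t+.03,12,.115,.012)
up=(*W[0][:2],.12,W[0][3]); plan([up])
plan(W,up)
E
```

```text
(array([ 0.48990673, -0.36298411,  0.87976216,  1.1965155 ]), np.float64(0.7258579849060761)) (array([0.44979284, 0.20838602, 0.14422945, 1.28174256]), np.float64(0.7646108167023715))
[ 0.387 -0.289  0.12   3.647] -> [-0.2654, 0.1187, -0.2221, -0.0, 0.4495, -0.0]
[ 0.387 -0.289  0.012  3.647] -> [0.0, 0.108, 0.0, 0.0, 0.0, 0.0]
[ 0.406 -0.274  0.012  3.541] -> [0.0039, 0.108, -0.0244, 0.0, 0.0338, 0.0]
[ 0.416 -0.265  0.012  3.435] -> [0.0064, 0.108, -0.0372, 0.0, 0.0675, 0.0]
[ 0.427 -0.258  0.012  3.329] -> [0.0075, 0.108, -0.0501, 0.0, 0.1013, 0.0]
[ 0.438 -0.252  0.012  3.223] -> [0.0073, 0.108, -0.0631, 0.0, 0.135, 0.0]
[ 0.45  -0.247  0.012  3.117] -> [0.0057, 0.108, -0.076, 0.0, 0.1688, 0.0]
[ 0.463 -0.243  0.012  3.011] -> [0.0027, 0.108, -0.0887, 0.0, 0.2025, 0.0]
[ 0.476 -0.241  0.012  2.905] -> [-0.0015, 0.108, -0.1009, 0.0, 0.2363, 0.0]
[ 0.489 -0.24   0.012  2.799] -> [-0.0071, 0.108, -0.1127, 0.0, 0.27, 0.0]
[ 0.502 -0.241  0.012  2.693] -> [-0.0138, 0.108, -0.1238, -0.0, 0.3038, 0.0]
[ 0.514 -0.243  0.012  2.587] -> [-0.0217, 0.108, -0.1341, 0.0, 0.3376, 0.0]
[ 0.527 -0.246  0.012  2.481] -> [-0.0307, 0.108, -0.1435, 0.0, 0.3713, 0.0]
```

```bash
python3 -m handwheel '[[[-0.265,0.119,-0.222,0,-0.45,0],[-0.265,0.119,-0.222,0,-0.45,0],[-0.265,0.119,-0.222,0,-0.45,0],[-0.265,0.119,-0.222,0,-0.45,0],[-0.265,0.119,-0.222,0,-0.45,0],[-0.265,0.119,-0.222,0,-0.45,0],[-0.265,0.119,-0.222,0,-0.45,0],[-0.265,0.119,-0.222,0,-0.45,0],[-0.265,0.119,-0.222,0,-0.45,0],[-0.265,0.119,-0.222,0,-0.45,0],[-0.265,0.119,-0.222,0,-0.45,0],[-0.265,0.119,-0.222,0,-0.45,0]]]' -1 20
python3 - <<'E'
from h import *; from plant import r
print(r.get_state()["q"].round(2))
x,y,t,a=.48990673, -0.36298411,  0.87976216,  1.1965155
W=push(x,y,t+a,t+.03,12,.115,.012)
plan([(*W[0][:2],.07,W[0][3])]+W[:1])
E
```

```text
clock: 1.9
tool_pos: [0.3869, -0.2882, 0.1196]
eef_rot: [-0.547, 0.448, -0.448, 0.547]
contact_force: [-0.2, 0.0, 0.5]
opening: 0.115
[ 0.79  0.74 -0.39  2.09  0.65  0.44  0.09]
[ 0.387 -0.289  0.07   3.647] -> [0.0005, 0.0496, -0.0005, -0.0, -0.098, -0.0]
[ 0.387 -0.289  0.012  3.647] -> [0.0005, 0.1076, -0.0005, -0.0, -0.098, -0.0]
```

```bash
python3 -m handwheel '[[[0.0005,0.02,-0.0005,0,-0.04,0],[0.0005,0.05,-0.0005,0,-0.08,0],[0.0005,0.08,-0.0005,0,-0.098,0],[0.0005,0.1076,-0.0005,0,-0.098,0],[0.0005,0.1076,-0.0005,0,-0.098,0],[0.0005,0.1076,-0.0005,0,-0.098,0]]]'
python3 -m handwheel '[[[-0.004,0,0.024,0,0.034,0],[-0.006,0,0.037,0,0.068,0],[-0.0075,0,0.050,0,0.101,0],[-0.007,0,0.063,0,0.135,0],[-0.006,0,0.076,0,0.169,0],[-0.003,0,0.089,0,0.203,0],[0.0015,0,0.101,0,0.236,0],[0.007,0,0.113,0,0.27,0],[0.014,0,0.124,0,0.304,0],[0.022,0,0.134,0,0.338,0],[0.031,0,0.1435,0,0.371,0],[0.031,0,0.1435,0,0.371,0]]]'
python3 - <<'E'
from plant import *
import cv2
im=snapshot("top"); cv2.imwrite("pics/top1.png",im[:,:,::-1])
im2=snapshot("wrist"); cv2.imwrite("pics/w1.png",im2[:,:,::-1])
cv2.imwrite("pics/v1.png",cv2.hconcat([cv2.resize(im[130:380,340:540,::-1],(400,500)),cv2.resize(im2[:,:,::-1],(400,300),interpolation=3).copy() if 0 else cv2.copyMakeBorder(cv2.resize(im2[:,:,::-1],(400,300)),0,200,0,0,0)]))
E
```

```text
clock: 2.4
tool_pos: [0.3855, -0.2892, 0.0116]
eef_rot: [0.608, -0.362, 0.36, -0.607]
contact_force: [-0.3, 0.4, -0.0]
opening: 0.003
clock: 3.4
tool_pos: [0.531, -0.2483, 0.0149]
eef_rot: [0.305, -0.636, 0.638, -0.31]
contact_force: [-0.1, -0.2, -0.1]
opening: 0.003
```

View pics/v1.png

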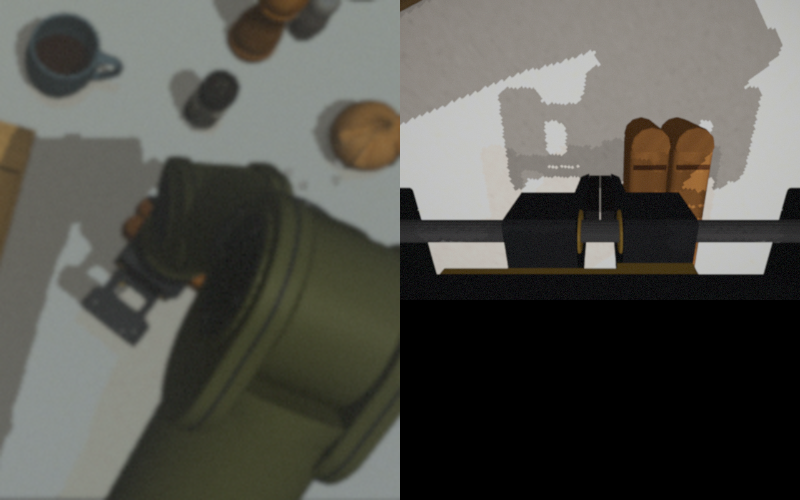

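The wrist view shows the long bars side by side and almost shut. I'll raise the gripper, open it, centre over the trivet and measure.

```bash
python3 -m handwheel '[[[0,-0.04,0,0,0,0],[0,-0.08,0,0,0,0],[0,-0.115,0,0,0,0],[0.025,-0.115,0.025,0,0,0],[0.045,-0.115,0.043,0,0,0],[0.045,-0.115,0.043,0,0,0],[0.045,-0.115,0.043,0,0,0],[0.045,-0.115,0.043,0,0,0]]]' 1
cat >> h.py <<'E'
def wfit(L,p0,name,z=0.):
    """snapshot the wrist camera and fit trivet (pin x,y,yaw,opening); save overlay"""
    from plant import r,snapshot,get_calibration
    c=get_calibration("wrist"); im=np.ascontiguousarray(snapshot("wrist")[:,:,::-1]); m=redmask(im)
    q,s=fit(c,m,lambda x,y,a,b:trivet(x,y,a,b,L,z),p0,(.006,.006,.06,.06),S=1)
    o=im.copy(); cv2.drawContours(o,cv2.findContours(hullmask(c,trivet(*q,L,z),1,m.shape,np.zeros(2)),0,1)[0],-1,(0,255,0),1)
    o2=cv2.cvtColor(m*255,cv2.COLOR_GRAY2BGR)
    cv2.imwrite(f"pics/{name}.png",np.hstack([cv2.resize(o,(400,300)),cv2.resize(o2,(400,300))]))
    print(q.round(4),s); return q
E
python3 - <<'E'
from h import *
q=wfit(.165,(.493,-.364,.88,.04),"w2")
x,y,t,a=q; m=np.array([x,y])+.07*np.array([np.cos(t+a/2),np.sin(t+a/2)])
plan([(*m,.07,t+a/2-np.pi/2),(*m,.017,t+a/2-np.pi/2)])
E
```

```text
clock: 4.17
tool_pos: [0.5314, -0.3092, 0.1272]
eef_rot: [-0.309, 0.637, -0.635, 0.309]
contact_force: [-0.3, -0.3, -0.4]
opening: 0.583
[ 0.4911 -0.3654  0.917  -0.0153] 0.9032385243593354
[ 0.534 -0.31   0.07  -0.661] -> [0.0, 0.0571, 0.003, 0.0007, -0.0013, -0.0003]
[ 0.534 -0.31   0.017 -0.661] -> [0.0001, 0.1101, 0.0031, 0.0007, -0.0013, -0.0003]
```

View pics/w2.png

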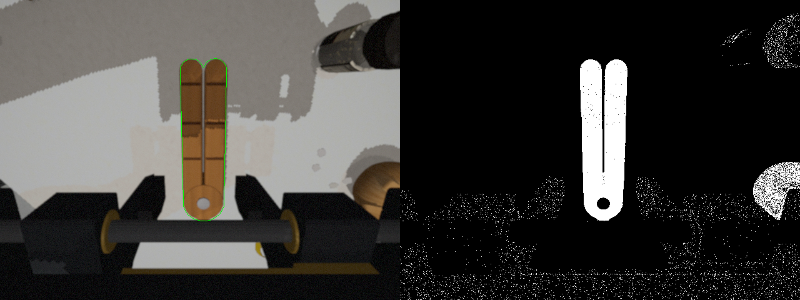

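The fit agrees with the picture: one closed shape, with the pin at image (203,204). Next I'll descend and grip.

```bash
python3 -m handwheel '[[[0,0.03,0.003,0,0,0],[0,0.06,0.003,0,0,0],[0,0.085,0.003,0,0,0],[0,0.1,0.003,0,0,0],[0,0.11,0.003,0,0,0],[0,0.11,0.003,0,0,0]]]' 1
python3 -m handwheel '[[[0,0,0,0,0,0],[0,0,0,0,0,0],[0,0,0,0,0,0],[0,0,0,0,0,0],[0,0,0,0,0,0],[0,0,0,0,0,0],[0,0,0,0,0,0],[0,0,0,0,0,0],[0,0,0,0,0,0]]]' -1 30
python3 -m handwheel '[[[0,-0.01,0,0,0,0],[0,-0.03,0,0,0,0],[0,-0.06,0,0,0,0],[0,-0.09,0,0,0,0],[0,-0.1,0,0,0,0],[0,-0.1,0,0,0,0]]]'
python3 - <<'E'
from h import *; from plant import r
s=r.get_state(); p=s["tool_pos"]; z=R.from_quat(s["eef_rot"]).as_matrix()[:,2]; t=np.arctan2(z[1],z[0])+np.pi/2
u=np.array([np.cos(t),np.sin(t)])
q=wfit(.165,(*(p[:2]-.07*u),t,.0),"w3",z=p[2]-.017)
d=np.array(q[:2])-p[:2]; print("tool",p,"t",t,"pin rel along/across",d@u,d@[-u[1],u[0]])
E
```

```text
clock: 4.72
tool_pos: [0.5337, -0.3098, 0.0151]
eef_rot: [-0.31, 0.637, -0.634, 0.309]
contact_force: [-0.0, -0.1, 0.1]
opening: 0.997
clock: 5.47
tool_pos: [0.5348, -0.312, 0.0176]
eef_rot: [-0.309, 0.636, -0.636, 0.308]
contact_force: [-2.8, 0.7, 5.1]
opening: 0.565
clock: 5.97
tool_pos: [0.5367, -0.313, 0.1197]
eef_rot: [0.307, -0.635, 0.638, -0.31]
contact_force: [0.6, 0.1, -4.3]
opening: 0.562
[ 0.4934 -0.3676  0.9161 -0.0057] 0.7691870603679684
tool [ 0.53666908 -0.31304687  0.11967826] t 0.9024117873731646 pin rel along/across -0.06963959754773241 0.000138429992873995
```

View pics/w3.png

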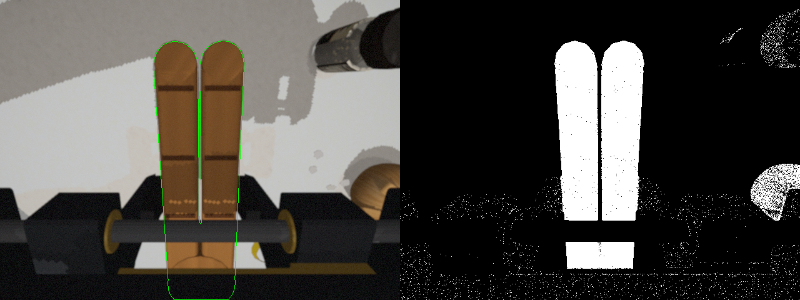

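Held with the pads at 49.5 mm, bars shut, and the middle at the tool centre. I'll cross-check the case pose with the scene camera and plan the carry.

```bash
python3 - <<'E'
from h import *; from plant import *
c=get_calibration("scene"); im=cv2.imread("pics/scene0.png")
print("scene case",fit(c,woodmask(im),case,(.607,-.027,-.2785),(.006,.006,.04)))
print(r.get_state()["q"].round(2))
t=-.2785
plan([(.618,.012,.12,t-np.pi/2),(.618,.012,.045,t-np.pi/2)])
E
```

```text
scene case (array([ 0.60402961, -0.02791031, -0.27553461]), np.float64(0.6537655064190149))
[ 0.58  0.84 -0.23  1.68  0.28  0.65 -0.47]
[ 0.618  0.012  0.12  -1.849] -> [-0.3059, -0.0025, -0.136, -0.0004, 0.376, -0.0004]
[ 0.618  0.012  0.045 -1.849] -> [-0.3059, 0.0725, -0.1362, -0.0004, 0.376, -0.0004]
```

```bash
python3 -m handwheel '[[[0,-0.03,0,0,0.01,0],[-0.03,-0.03,-0.014,0,0.04,0],[-0.06,-0.03,-0.028,0,0.08,0],[-0.095,-0.03,-0.042,0,0.12,0],[-0.13,-0.03,-0.058,0,0.16,0],[-0.165,-0.03,-0.074,0,0.2,0],[-0.2,-0.03,-0.09,0,0.24,0],[-0.235,-0.03,-0.105,0,0.28,0],[-0.265,-0.03,-0.118,0,0.315,0],[-0.29,-0.03,-0.129,0,0.35,0],[-0.306,-0.03,-0.136,0,0.376,0],[-0.306,-0.03,-0.136,0,0.376,0]]]'
python3 -m handwheel '[[[0,0,0,0,0,0],[0,0,0,0,0,0]]]'
python3 - <<'E'
from h import *; from plant import *
s=r.get_state(); print(s["q"].round(2),s["opening"])
im=snapshot("wrist"); cv2.imwrite("pics/w4.png",im[:,:,::-1])
t=-.2785
plan([(.618,.012,.06,t-np.pi/2),(.618,.012,.024,t-np.pi/2)])
c=get_calibration("wrist"); o=im[:,:,::-1].copy()
for x,y,w,l in((.618,.012,.06,.202),(.574,-.0606,.06,.157)):
    B=np.array([[1,1],[1,-1],[-1,-1],[-1,1]])*[l/2,w/2]@rot(t).T+[x,y]
    cv2.polylines(o,[proj(c,np.c_[B,np.full(4,.02)]).astype(int)],True,(0,255,0),1)
cv2.imwrite("pics/w4.png",o)
E
```

```text
clock: 7.02
tool_pos: [0.6171, 0.02, 0.1442]
eef_rot: [0.095, 0.702, -0.699, -0.097]
contact_force: [0.3, 1.4, -4.2]
opening: 0.564
clock: 7.18
tool_pos: [0.6163, 0.011, 0.1453]
eef_rot: [-0.097, -0.699, 0.701, 0.099]
contact_force: [0.3, -0.9, -4.2]
opening: 0.562
[-0.19  0.8   0.17  1.68 -0.19  0.67 -1.77] 0.5622094972003375
[ 0.618  0.012  0.06  -1.849] -> [-0.0011, 0.0858, -0.0023, -0.0009, -0.0004, 0.0007]
[ 0.618  0.012  0.024 -1.849] -> [-0.0012, 0.1218, -0.0024, -0.0009, -0.0004, 0.0007]
```

View pics/w4.png

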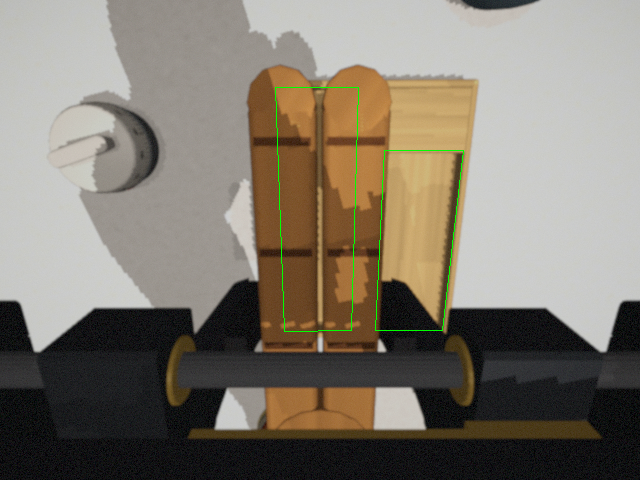

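The predicted bay outline matches the visible short bay edges, with its right edge at u≈463 and top at v≈151. I'll lower the trivet.

```bash
python3 -m handwheel '[[[-0.001,0.02,-0.002,0,0,0],[-0.001,0.05,-0.002,0,0,0],[-0.001,0.07,-0.002,0,0,0],[-0.001,0.085,-0.002,0,0,0],[-0.001,0.095,-0.002,0,0,0],[-0.001,0.1,-0.002,0,0,0],[-0.001,0.1,-0.002,0,0,0]]]'
python3 -m handwheel '[[[0,0.005,0,0,0,0],[0,0.01,0,0,0,0],[0,0.015,0,0,0,0],[0,0.019,0,0,0,0],[0,0.0215,0,0,0,0],[0,0.0215,0,0,0,0],[0,0.0215,0,0,0,0]]]'
python3 - <<'E'
from h import *; from plant import *
t=-.2785; plan([(.618,.012,.0236,t-np.pi/2)])
E
```

```text
clock: 7.82
tool_pos: [0.6186, 0.0129, 0.0462]
eef_rot: [-0.098, -0.7, 0.7, 0.099]
contact_force: [0.6, 0.7, -3.7]
opening: 0.566
clock: 8.4
tool_pos: [0.6192, 0.0141, 0.0255]
eef_rot: [-0.098, -0.7, 0.7, 0.098]
contact_force: [-0.2, 0.1, -4.9]
opening: 0.565
[ 0.618  0.012  0.024 -1.849] -> [0.0006, 0.0019, 0.0023, -0.0, 0.0001, 0.0]
```

```bash
python3 -m handwheel '[[[0,0.0015,0.001,0,0,0],[0,0.003,0.002,0,0,0],[0,0.003,0.002,0,0,0],[0,0.003,0.002,0,0,0]]]'
python3 -m handwheel '[[[0,0,0,0,0,0],[0,0,0,0,0,0],[0,0,0,0,0,0],[0,0,0,0,0,0]]]' 0.55
python3 -m handwheel '[[[0,-0.01,0,0,0,0],[0,-0.03,0,0,0,0],[0,-0.065,0,0,0,0],[0,-0.1,0,0,0,0],[0,-0.14,0,0,0,0],[0,-0.14,0,0,0,0],[0,-0.14,0,0,0,0]]]'
python3 - <<'E'
from h import *; from plant import *
q=wfit(.165,(.618-.07*np.cos(.2785),.012+.07*np.sin(.2785),-.2785,0),"w5",z=.006)
m=q[:2]+.07*np.array([np.cos(q[2]),np.sin(q[2])]);print("mid",m)
# short push plan (bar poses from the top fit)
x,y,t,a=.44979, .20839, .14423, 1.28174
print(r.get_state()["q"].round(2))
W=push(x,y,t+a,t+.03,12,.085,.012)
plan([(*W[0][:2],.14,W[0][3])]); print(); plan(W,(*W[0][:2],.012,W[0][3]))
E
```

```text
clock: 8.73
tool_pos: [0.6193, 0.0127, 0.0237]
eef_rot: [0.098, 0.701, -0.7, -0.098]
contact_force: [-0.7, 2.1, 5.2]
opening: 0.563
clock: 9.07
tool_pos: [0.6188, 0.0116, 0.0226]
eef_rot: [-0.098, -0.7, 0.7, 0.098]
contact_force: [0.8, 0.0, -0.7]
opening: 0.776
clock: 9.65
tool_pos: [0.6206, 0.0119, 0.1659]
eef_rot: [0.1, 0.701, -0.7, -0.096]
contact_force: [-0.7, -0.5, -0.9]
opening: 0.774
[ 0.5522  0.0318 -0.2708 -0.0056] 0.8998914076286141
mid [0.61968471 0.0130578 ]
[-0.19  0.78  0.17  1.67 -0.19  0.71 -1.77]
[0.408 0.3   0.14  2.997] -> [0.282, 0.0234, -0.2192, 0.0006, 0.4575, -0.0003]

[0.408 0.3   0.012 2.997] -> [0.0, 0.0, 0.0, 0.0, 0.0, 0.0]
[0.43  0.301 0.012 2.883] -> [0.0043, 0.0, -0.0219, -0.0, 0.0362, 0.0]
[0.441 0.303 0.012 2.769] -> [0.0074, 0.0, -0.0323, 0.0, 0.0724, 0.0]
[0.452 0.303 0.012 2.655] -> [0.0093, 0.0, -0.0429, 0.0, 0.1087, 0.0]
[0.463 0.303 0.012 2.542] -> [0.01, 0.0, -0.0537, 0.0, 0.1449, 0.0]
[0.473 0.3   0.012 2.428] -> [0.0095, 0.0, -0.0645, 0.0, 0.1811, 0.0]
[0.484 0.297 0.012 2.314] -> [0.0078, 0.0, -0.0752, 0.0, 0.2173, 0.0]
[0.493 0.293 0.012 2.2  ] -> [0.0048, 0.0, -0.0856, 0.0, 0.2536, 0.0]
[0.503 0.287 0.012 2.086] -> [0.0007, 0.0, -0.0956, 0.0, 0.2898, 0.0]
[0.511 0.281 0.012 1.973] -> [-0.0045, 0.0, -0.105, 0.0, 0.326, 0.0]
[0.519 0.273 0.012 1.859] -> [-0.0108, 0.0, -0.1138, 0.0, 0.3622, 0.0]
[0.526 0.265 0.012 1.745] -> [-0.018, 0.0, -0.1219, 0.0, 0.3984, 0.0]
```

View pics/w5.png

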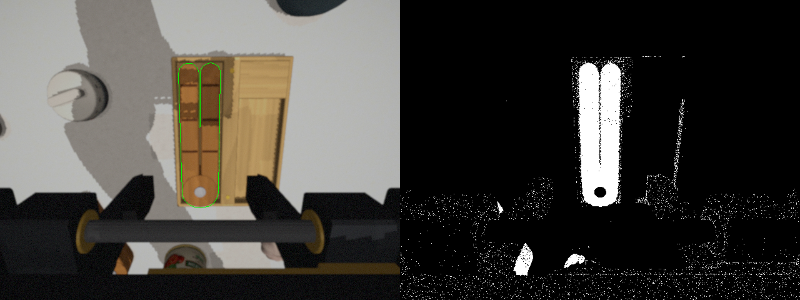

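The long trivet sits well in its bay: its middle is 2 mm from the bay centre and its yaw is within 0.01. Next I'll fold the short one, turning the other way to stay clear of the wrist limit.

```bash
python3 -m handwheel '[[[0.282,0.023,-0.219,0,-0.45,0],[0.282,0.023,-0.219,0,-0.45,0],[0.282,0.023,-0.219,0,-0.45,0],[0.282,0.023,-0.219,0,-0.45,0],[0.282,0.023,-0.219,0,-0.45,0],[0.282,0.023,-0.219,0,-0.45,0],[0.282,0.023,-0.219,0,-0.45,0],[0.282,0.023,-0.219,0,-0.45,0],[0.282,0.023,-0.219,0,-0.45,0],[0.282,0.023,-0.219,0,-0.45,0],[0.282,0.023,-0.219,0,-0.45,0],[0.282,0.023,-0.219,0,-0.45,0]]]' -1
python3 -m handwheel '[[[0,0,0,0,-0.04,0],[0,0,0,0,-0.08,0],[0,0,0,0,-0.0925,0],[0,0,0,0,-0.0925,0]]]'
python3 - <<'E'
from h import *; from plant import *
s=r.get_state();print(s["q"].round(2))
c=get_calibration("top"); im=np.ascontiguousarray(snapshot("top")[:,:,::-1])
x,y,t,a=.44979, .20839, .14423, 1.28174
W=push(x,y,t+a,t+.03,12,.085,.012)
plan(W[:1])
E
```

```text
clock: 10.7
tool_pos: [0.4062, 0.3, 0.1383]
eef_rot: [-0.383, 0.595, -0.595, 0.381]
contact_force: [0.6, -0.4, -0.2]
opening: 0.005
clock: 11.03
tool_pos: [0.4074, 0.2991, 0.1387]
eef_rot: [-0.463, 0.535, -0.535, 0.461]
contact_force: [0.4, -0.6, -0.1]
opening: 0.005
[-0.6   0.7  -0.21  2.01  0.3   0.46 -1.17]
[0.408 0.3   0.012 2.997] -> [-0.0014, 0.1268, 0.0007, 0.0005, -0.0011, 0.0004]
```

```bash
python3 -m handwheel '[[[0,0.03,0,0,0,0],[0,0.065,0,0,0,0],[0,0.095,0,0,0,0],[0,0.115,0,0,0,0],[-0.001,0.127,0.001,0,0,0],[-0.001,0.127,0.001,0,0,0]]]'
python3 -m handwheel '[[[-0.004,0,0.022,0,0.036,0],[-0.007,0,0.032,0,0.072,0],[-0.009,0,0.043,0,0.109,0],[-0.01,0,0.054,0,0.145,0],[-0.0095,0,0.0645,0,0.181,0],[-0.008,0,0.075,0,0.217,0],[-0.005,0,0.0855,0,0.2535,0],[-0.0005,0,0.0955,0,0.29,0],[0.0045,0,0.105,0,0.326,0],[0.011,0,0.114,0,0.362,0],[0.018,0,0.122,0,0.398,0],[0.018,0,0.122,0,0.398,0]]]'
python3 -m handwheel '[[[0,-0.04,0,0,0,0],[0,-0.08,0,0,0,0],[0,-0.115,0,0,0,0],[0.02,-0.115,0.025,0,0,0],[0.037,-0.115,0.043,0,0,0],[0.037,-0.115,0.043,0,0,0],[0.037,-0.115,0.043,0,0,0],[0.037,-0.115,0.043,0,0,0]]]' 1
python3 - <<'E'
from h import *
q=wfit(.12,(.452,.21,.15,.03),"w6")
x,y,t,a=q; m=np.array([x,y])+.0475*np.array([np.cos(t+a/2),np.sin(t+a/2)])
plan([(*m,.017,t+a/2-np.pi/2)])
E
```

```text
clock: 11.58
tool_pos: [0.4079, 0.3002, 0.0103]
eef_rot: [0.464, -0.535, 0.535, -0.461]
contact_force: [0.7, 0.7, 0.9]
opening: 0.005
clock: 12.58
tool_pos: [0.5294, 0.2637, 0.0142]
eef_rot: [0.058, -0.704, 0.705, -0.061]
contact_force: [-0.0, -1.4, 0.9]
opening: 0.006
clock: 13.25
tool_pos: [0.4983, 0.2179, 0.1283]
eef_rot: [-0.062, 0.705, -0.704, 0.063]
contact_force: [0.0, 0.3, 0.2]
opening: 0.589
[0.4481 0.2083 0.1585 0.0081] 0.8795281582952816
[ 0.495  0.216  0.017 -1.408] -> [0.004, 0.111, 0.0017, 0.0005, 0.0049, -0.0004]
```

View pics/w6.png

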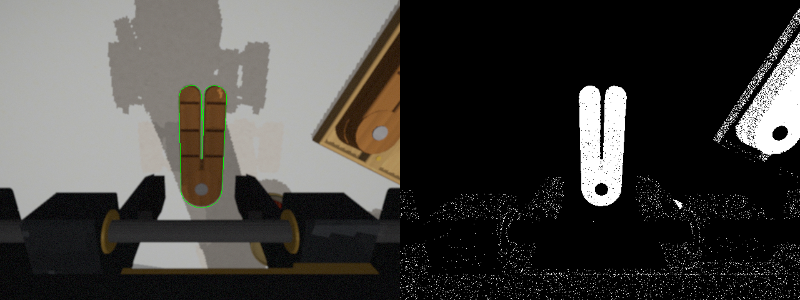

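The short trivet is nearly shut and the fit matches, with the pin at image (201,189). I'll grip and lift it.

```bash
python3 -m handwheel '[[[0.004,0.03,0.002,0,0.005,0],[0.004,0.06,0.002,0,0.005,0],[0.004,0.085,0.002,0,0.005,0],[0.004,0.1,0.002,0,0.005,0],[0.004,0.11,0.002,0,0.005,0],[0.004,0.11,0.002,0,0.005,0]]]' 1
python3 -m handwheel '[[[0,0,0,0,0,0],[0,0,0,0,0,0],[0,0,0,0,0,0],[0,0,0,0,0,0],[0,0,0,0,0,0],[0,0,0,0,0,0],[0,0,0,0,0,0],[0,0,0,0,0,0],[0,0,0,0,0,0]]]' -1 30
python3 -m handwheel '[[[0,-0.01,0,0,0,0],[0,-0.03,0,0,0,0],[0,-0.06,0,0,0,0],[0,-0.09,0,0,0,0],[0,-0.125,0,0,0,0],[0,-0.125,0,0,0,0],[0,-0.125,0,0,0,0]]]'
python3 - <<'E'
from h import *; from plant import r
s=r.get_state(); p=s["tool_pos"]; z=R.from_quat(s["eef_rot"]).as_matrix()[:,2]; t=np.arctan2(z[1],z[0])+np.pi/2
u=np.array([np.cos(t),np.sin(t)])
q=wfit(.12,(*(p[:2]-.0475*u),t,.0),"w7",z=p[2]-.017)
d=np.array(q[:2])-p[:2]; print("tool",p,"t",t,"pin rel along/across",d@u,d@[-u[1],u[0]])
t=-.2785
e=d@u+.0475; b=np.array([.574,-.0606])-e*np.array([np.cos(t),np.sin(t)])
plan([(*b,.145,t-np.pi/2)])
E
```

```text
clock: 13.8
tool_pos: [0.4936, 0.2148, 0.0156]
eef_rot: [0.058, -0.705, 0.705, -0.056]
contact_force: [-0.2, 0.2, 0.3]
opening: 0.996
clock: 14.55
tool_pos: [0.4949, 0.2146, 0.0182]
eef_rot: [-0.056, 0.705, -0.705, 0.057]
contact_force: [-1.0, 0.8, 5.9]
opening: 0.564
clock: 15.13
tool_pos: [0.4951, 0.2142, 0.1442]
eef_rot: [-0.055, 0.705, -0.705, 0.057]
contact_force: [-0.8, 0.3, -4.5]
opening: 0.562
[ 0.4479  0.208   0.1592 -0.0112] 0.7418723776673788
tool [0.4951131  0.21424334 0.1441788 ] t 0.15961904144232975 pin rel along/across -0.04760545136260583 0.001317361323021069
[ 0.574 -0.061  0.145 -1.849] -> [-0.0355, -0.0023, 0.2838, -0.0001, 0.1395, 0.0002]
```

View pics/w7.png

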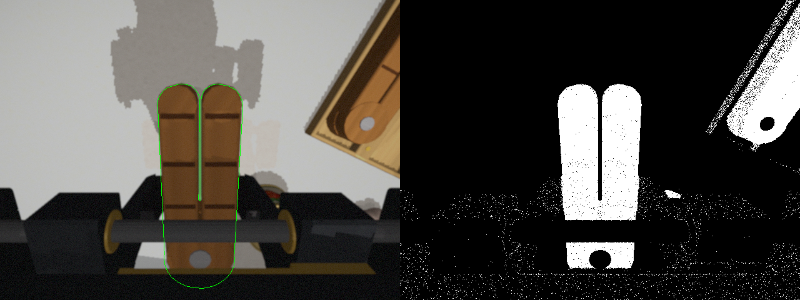

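The short trivet is held shut and centred. I'll carry it to above the short bay.

```bash
python3 -m handwheel '[[[-0.003,0,0.02,0,0.01,0],[-0.007,0,0.05,0,0.025,0],[-0.011,0,0.085,0,0.04,0],[-0.015,0,0.12,0,0.06,0],[-0.02,0,0.155,0,0.08,0],[-0.025,0,0.19,0,0.1,0],[-0.029,0,0.225,0,0.115,0],[-0.032,0,0.255,0,0.13,0],[-0.035,0,0.275,0,0.1395,0],[-0.0355,0,0.284,0,0.1395,0],[-0.0355,0,0.284,0,0.1395,0],[-0.0355,0,0.284,0,0.1395,0]]]'
python3 -m handwheel '[[[0,0,0,0,0,0],[0,0,0,0,0,0]]]'
python3 - <<'E'
from h import *; from plant import *
t=-.2785
plan([(.574,-.0606,.0242,t-np.pi/2)]); print(r.get_state()["opening"])
E
```

```text
clock: 16.18
tool_pos: [0.5734, -0.0592, 0.1412]
eef_rot: [0.096, 0.701, -0.7, -0.099]
contact_force: [-0.3, 0.6, -3.5]
opening: 0.561
clock: 16.35
tool_pos: [0.5741, -0.0579, 0.1422]
eef_rot: [0.096, 0.701, -0.7, -0.097]
contact_force: [-0.2, -0.3, -4.0]
opening: 0.561
[ 0.574 -0.061  0.024 -1.849] -> [-0.0008, 0.118, 0.0028, 0.0004, 0.0012, 0.0006]
0.5614035944674014
```

```bash
python3 -m handwheel '[[[-0.001,0.02,0.002,0,0.001,0],[-0.001,0.045,0.002,0,0.001,0],[-0.001,0.065,0.002,0,0.001,0],[-0.001,0.08,0.002,0,0.001,0],[-0.001,0.09,0.002,0,0.001,0],[-0.001,0.096,0.002,0,0.001,0],[-0.001,0.096,0.002,0,0.001,0],[-0.001,0.096,0.002,0,0.001,0]]]'
python3 - <<'E'
from h import *; from plant import *
t=-.2785
plan([(.574,-.0606,.0242,t-np.pi/2)])
E
```

```text
clock: 17.02
tool_pos: [0.5755, -0.0624, 0.047]
eef_rot: [0.099, 0.7, -0.7, -0.099]
contact_force: [-0.3, -0.7, -3.0]
opening: 0.561
[ 0.574 -0.061  0.024 -1.849] -> [0.0019, 0.0228, -0.0013, 0.0001, -0.0007, -0.0002]
```

```bash
python3 -m handwheel '[[[0.001,0.006,-0.001,0,0,0],[0.001,0.012,-0.001,0,0,0],[0.001,0.017,-0.001,0,0,0],[0.001,0.021,-0.001,0,0,0],[0.001,0.023,-0.001,0,0,0],[0.001,0.0245,-0.001,0,0,0],[0.001,0.0245,-0.001,0,0,0]]]'
python3 -m handwheel '[[[0,0,0,0,0,0],[0,0,0,0,0,0]]]'
```

```text
clock: 17.6
tool_pos: [0.5742, -0.0616, 0.0241]
eef_rot: [0.099, 0.7, -0.7, -0.099]
contact_force: [-4.2, 1.9, 15.7]
opening: 0.561
clock: 17.77
tool_pos: [0.5742, -0.0616, 0.0241]
eef_rot: [0.099, 0.7, -0.7, -0.099]
contact_force: [-4.4, 1.5, 16.2]
opening: 0.563
```

The height (0.0241, expected 0.0242) and the contact force show it is seated. I'll release, retreat and check.

```bash
python3 -m handwheel '[[[0,-0.001,0,0,0,0],[0,-0.001,0,0,0,0],[0,-0.001,0,0,0,0],[0,-0.001,0,0,0,0]]]' 0.5
python3 -m handwheel '[[[0,-0.01,0,0,0,0],[0,-0.03,0,0,0,0],[0,-0.065,0,0,0,0],[0,-0.1,0,0,0,0],[0,-0.14,0,0,0,0],[0,-0.18,0,0,0,0],[0,-0.2,0,0,0,0],[0,-0.2,0,0,0,0]]]'
python3 - <<'E'
from h import *; from plant import *
t=-.2785; u=np.array([np.cos(t),np.sin(t)]); n=np.array([-u[1],u[0]])
for nm,L,b,k in(("w8",.12,(.574,-.0606),.0475),("w9",.165,(.6182,.0121),.07)):
    q=wfit(L,(*(np.array(b)-k*u),t,0),nm,z=.006)
    d=q[:2]+k*np.array([np.cos(q[2]),np.sin(q[2])])-b; print("off along/across",d@u,d@n,"dyaw",q[2]-t)
im=snapshot("wrist")[:,:,::-1]; cv2.imwrite("pics/w10.png",im)
E
```

```text
clock: 18.1
tool_pos: [0.5747, -0.0617, 0.023]
eef_rot: [-0.099, -0.7, 0.7, 0.099]
contact_force: [-0.1, -1.0, 0.7]
opening: 0.755
clock: 18.77
tool_pos: [0.5775, -0.0622, 0.2289]
eef_rot: [0.103, 0.7, -0.7, -0.096]
contact_force: [-0.2, -0.4, 0.2]
opening: 0.754
[ 0.5294 -0.0483 -0.2826 -0.    ] 0.8906576200417536
off along/across 0.001242905414073389 -0.0006683690629458365 dyaw -0.004102372369021168
[ 0.5529  0.0319 -0.2642 -0.0208] 0.886440818355007
off along/across 0.0017758941652572158 0.0021281417383101154 dyaw 0.014281071761591768
```

View pics/w10.png

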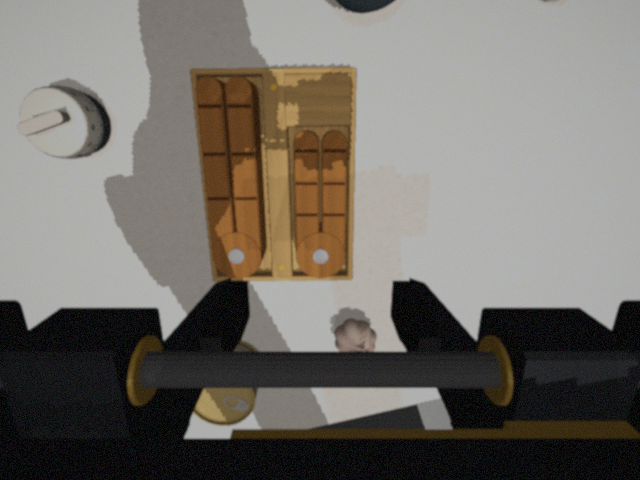

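Both trivets lie shut and flat in their bays: the long one's pin is at (236,256) and the short one's at (320,257). The nearby bystanders haven't moved, so I'll hand in.

```bash
python3 -c "
from plant import job; print(job.finish_job())"
```

```text
the job is handed in; nothing more can be done
None
```

I folded both trivets shut on the worktop and put each one in the bay for its length. I handed the job in after about 19 s of the 66 s allowed; no verdict is reported.

Last checks, from the wrist camera with the gripper clear of everything:

| Trivet | Off along bay | Off across bay | Out of parallel | Opening |
|---|---|---|---|---|
| Long | 1.8 mm | 2.1 mm | 0.014 rad | about 0 (fit read −0.02) |
| Short | 1.2 mm | −0.7 mm | −0.004 rad | about 0 |

- **Seating:** I did not measure height or tilt by camera. At release both trivets were pressing on the floor, with the tool at the height expected for a seated trivet.
- **Bystanders:** I did not re-measure them at the end. The timer, tin and garlic looked undisturbed in the last picture. The mug, only partly in view, and the spice jar and shaker were not checked at the end, but no path was planned near them.
- **Disagreements:** The scene camera put the case about 3 mm from where the top camera did, but that fit was poor (overlap 0.65), so I used the top camera. The wrist picture of the bay edges agreed with the top camera.

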